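# Unload a cured cup from the UV curing box

## Task

The wooden cup under the amber hood has finished curing: stop the curing box by pressing the wide membrane key on its front deck, firmly but not hard, until it switches (it hardly moves), without pressing the two small keys. Then push the ribbed release pad beside it so that the sprung hood pops fully open by itself, and keep the robot off the hood. Last, lift the cup off the turntable and stand it gently upright on the drying board next to the lidded turned box, which stays where it is; leave the hood open.

Things in the scene. Friction and masses are not known exactly. Their poses are not given: they have to be found in the camera images.
- curing_box: UV curing box, fixed: white base 325 mm deep (x -170 to +155 mm) by 250 mm wide (y), flat deck 75 mm above the bench; origin on the bench under it; -x is its front (robot side), z up. The front of the deck carries two small keys (left, +y), the wide stop key (middle) and the release pad (right). Behind them an amber hood 220 mm wide, 100 mm high covers the deck from x = -50 to +150 mm
- turntable (a point): centre of the top of the round steel turntable under the hood, 150 mm across, 8 mm above the deck; it does not turn; the cup stands somewhere on it. Low LED strips (12 mm wide, 10 mm high) run front to back 92 mm either side of it; axes as the curing box
- stop_key: the wide membrane stop key: light plastic, 56 mm (y) by 32 mm (x), 3 mm proud of the deck, axes as the curing box; origin at its centre at deck height. It moves only 1.5 mm (4 N per mm, at its stop at 6 N) and switches when the fingers press it with more than 4 N for 0.2 s; more than 25 N would damage it
- stop_key_top (a point): centre of the top face of the wide stop key, the point to press straight down
- small_keys: two small square keys (22 mm, 3 mm proud of the deck), 38 mm apart along the curing box's x and 85 mm to the left (+y) of the stop key; not to be pressed; origin midway between them at deck height
- latch_pad (a joint): how far the release pad is pressed down, m: 0 at rest to 0.008; spring of 0.9 N per mm plus 0.9 N; the hood is let go at about 4 mm (4.5 N), and the pad springs back when let go
- latch_pad_top (a point): centre of the top face of the release pad: black, ribbed, 52 mm (y) by 36 mm (x), its top 10 mm above the deck when at rest, 85 mm to the right (-y) of the stop key; its centre is 67 mm in front of the hood's front wall; press straight down
- hood (a joint): opening angle of the amber hood, rad: 0 closed and latched, 1.65 fully open, standing upright at the back. Hinged along the box's rear edge (box x = +150 mm, 78 mm above the bench); once let go, springs raise it in about 2 s and hold it open; its front wall rises straight up, then goes back, away from the robot
- hood_front (a point): middle of the lower edge of the hood's front wall; x, y, z axes as the curing box while closed; the wall reaches 98 mm up from here
- cup_mid (a point): centre, half-way up, of the turned wooden cup to take out: 76 mm tall, 58 mm across over its straight middle (24 to 60 mm above its foot), 55 mm at the rim, foot 42 mm across, about 0.1 kg, open at the top; z is its upright axis
- board_top (a point): centre of the top face of the pale wooden drying board: 220 mm (its x) by 140 mm (its y), top 22 mm above the bench, fixed; on the left or the right of the curing box
- turned_box_mid (a point): centre, half-way up, of the dark lidded turned box (68 mm across, 83 mm tall with its knob) that stands on the half of the board away from the robot (about 55 mm along the board's +x); the other half is free

How it is judged:
By the outcome, as a careful person would: the job done as asked, in the order asked, and still so for the second after the job is handed in, with the robot touching nothing.
It also fails if it takes over 64 s, if anything falls off the work surface, if the arm or the gripper's body presses on something with over 40 N, if the wrist force passes 120 N, or if a joint passes its speed limit or range.

## Robot

A 7-joint arm with a two-finger parallel gripper is mounted at the origin on the work surface. World frame = base frame: x ahead of the robot, y to its left, z up, the work surface at z = 0. Lengths are in m, angles in rad, forces in N, time in s.
With the tool pointing down it reaches from about 0.35 to 0.9 m from the base axis. Payload 8.1 kg.
Tool frame: the origin (TCP) lies on the centre line of the jaws, within the pads' length; the fingertips stand tip_extent ahead of it and the grasp point (between the pads) lies 3 mm ahead of it (tip_extent is the distance from the TCP to the fingertips, in m); z points along the fingers, y is the line along which they close (so a half turn about z gives the same grasp; the last joint's range is limited). The gripper opens to 92 mm and grips with 3 to 60 N. Pads are 19 mm wide; open, the fingers measure 130 mm over their backs; the gripper's body (75 mm by 190 mm) begins 47 mm behind the grasp point.
Start: joints at [1.027, 0.434, 0.025, 1.573, -0.012, 1.134, -0.075], TCP at [0.267, -0.565, 0.249] pointing down, gripper open.
Joint ranges: [-2.62, 2.62], [-0.44, 2.09], [-1.27, 1.32], [0.08, 2.57], [-1.32, 4.46], [0.12, 2], [-2.74, 2.74]. Speed limits (rad/s): [2.22, 2.22, 3.01, 3.01, 3.14, 3.14, 3.14].

## Interface

Orientations are given as a unit quaternion [w, x, y, z].
In Python, from cell import * gives the robot as it stands.
- The arm moves only by the tool play_rows, never from a script. Its argument "deltas" is one flat list of numbers, 6 for each row, row after row: the shift along the tool's x, y, z normalised to -1 to 1, where 1 is 10 cm, then the turn, a rotation vector about the tool's x, y, z normalised to -1 to 1, where 1 is 2 rad. In form: [tx, ty, tz, wx, wy, wz, tx, ty, tz, wx, wy, wz, ...]. A call has exactly 10 rows; each row is the pose to reach, as a shift and turn from the pose commanded when the call began, along the tool's axes at that moment; what a row does not reach only later rows make up. A row lasts 1/12 s, in which the tool goes at most 41.7 mm and 7.16 degrees, less where a joint would pass 70% of its speed; a pose out of reach is approached as far as the arm can. A call with a number of a shift or a turn outside -1 to 1 is refused whole. A call with a gripper value outside its range is refused whole. "fingers" is the opening, from 0 (shut) to 1 (fully open), set as the call begins (left out, the last holds). The fingers move at their own pace and stop on an object; "grip_force" is the grip in N (left out, the last holds). Time passes only in rows, so rows that repeat a pose let the fingers close, or fill a call up. It gives the time, the measured TCP pose, the force, the opening and the grip force at its end, in the units of the state.
- observe(): the state, without advancing time (a new reading comes with each control period).
- read_camera(name): name is "scene" or "top"; returns a dict with "image" (400x640x3 uint8, blue, green, red), "fx", "fy", "cx", "cy" (pixels), "R" (3x3) and "t" (3): a world point X has camera coordinates R X + t. Camera axes: x right, y down, z forward; pixel columns grow to the right and rows downward; lengths in m; the calibration is good to about 2 mm. A picture is of the moment at which its call begins. There is no depth.
- job_done(): hands the job in; it is judged then, once.
Trained networks look in a picture, given as the dict that the camera call returned (one of the last four; its "shot" number tells which), for a name from the list of things; names that differ only in an ending like _2 or _b are one class to them, and where a whole thing is asked for, a point or a joint stands for the part that bears it (a point fixed in the world has none). Each returns a list of dicts, best first, with "score" (0 to 1); they miss things now and then, are a little off and sometimes report something else, mostly with a low value. They report only what shows in the picture. A call takes as long as a camera call.
- look_for(picture, label): "rect" ([left, top, right, bottom] in pixels, round what is visible of it).
- tip_of(picture, label): "uv" ([column, row] in pixels: a listed point, or the origin of a listed thing).
The state is a dict: "time": time; "qpos": joint angles; "qd": joint speeds; "effort": joint torques, N m; "ee_pos": TCP position; "eef_rot": TCP orientation; "wrist_force": force on the tool from outside, world axes, zero at the start; "wrist_torque": the same for the moment, N m; "opening": finger opening in m; "finger_force": force on a finger pad.
Only numpy, scipy, OpenCV 4.12 (cv2) and the standard library are available. Lean on these libraries where they do the work, as an engineer would, in place of code of your own. Each camera call takes 0.05 s, during which the arm holds its last target. There are 200 camera calls.

## Working session

There is one attempt and no reset: what is moved stays moved. The work goes in short steps, Python scripts to look and compute and a tool call to move; the robot and the scene stay as the last step left them, time stands still between calls to the robot, and variables do not carry over. Pictures are saved under pics/ and viewed, at most 10 in all, crops included, and the job is handed in when it is done.

Besides the shell and the picture viewer there is one more tool, called after "Request:" in YAML: its name, and indented under it one key for each argument. play_rows: Moves the arm, as the interface text tells. Scaled input: -1 to 1 covers 10 cm each way for a shift and 2 rad each way for a turn. Its arguments: {"type":"object","properties":{"deltas":{"type":"array"},"fingers":{"type":"number"},"grip_force":{"type":"number"}},"required":["deltas"]}

```bash
mkdir -p pics; ls
cat > h.py <<'E'
import numpy as np, cv2
from cell import *
from scipy.spatial.transform import Rotation as Ro
def q2R(q): return Ro.from_quat([q[1],q[2],q[3],q[0]]).as_matrix()
def ray(p,uv):
    d=np.array([(uv[0]-p['cx'])/p['fx'],(uv[1]-p['cy'])/p['fy'],1.]); R=np.array(p['R']);t=np.array(p['t'])
    return -R.T@t, R.T@d
def onz(p,uv,z):
    c,d=ray(p,uv); return c+d*(z-c[2])/d[2]
def tri(ps,uvs):
    A=np.zeros((3,3));b=np.zeros(3)
    for p,uv in zip(ps,uvs):
        c,d=ray(p,uv); d=d/np.linalg.norm(d);M=np.eye(3)-np.outer(d,d);A+=M;b+=M@c
    return np.linalg.solve(A,b)
def proj(p,X):
    x=np.array(p['R'])@X+np.array(p['t']); return [p['fx']*x[0]/x[2]+p['cx'],p['fy']*x[1]/x[2]+p['cy']]
E
python3 - <<'E'
from h import *
np.set_printoptions(precision=3,suppress=True)
s=observe(); print({k:np.round(v,3) for k,v in s.items()}); print(q2R(s['eef_rot']))
try: print(tip_extent)
except Exception as e: print(e)
ps=[read_camera(n) for n in('scene','top')]
for n,p in zip(('scene','top'),ps):
    cv2.imwrite(f'pics/{n}0.png',p['image']); print(n,ray(p,(320,200)),p['fx'])
for l,z in dict(curing_box=0,turntable=.083,stop_key=.075,stop_key_top=.078,small_keys=.075,latch_pad_top=.085,hood_front=.077,cup_mid=.121,board_top=.022,turned_box_mid=.0635).items():
    uv=[]
    for n,p in zip(('s','t'),ps):
        r=tip_of(p,l)
        if r: uv.append(r[0]['uv']);print(l,n,np.round(r[0]['uv'],1),round(r[0]['score'],2),onz(p,r[0]['uv'],z))
    if len(uv)==2: print('   tri',tri(ps,uv))
E
```

```text
pics
{'time': np.float64(0.0), 'qpos': array([ 1.027,  0.435,  0.025,  1.574, -0.012,  1.134, -0.075]), 'qd': array([ 0.   ,  0.001, -0.   , -0.001,  0.001,  0.001,  0.001]), 'effort': array([ -0.001, -66.785,   0.984, -31.446,  -0.061,   0.043,   0.   ]), 'ee_pos': array([ 0.266, -0.565,  0.248]), 'eef_rot': array([-0.001,  0.976,  0.219, -0.   ]), 'wrist_force': array([ 0.071, -0.335,  0.523]), 'wrist_torque': array([ 0.012, -0.039,  0.034]), 'finger_force': np.float64(0.0), 'opening': np.float64(0.092)}
[[ 0.904  0.427 -0.001]
 [ 0.427 -0.904  0.001]
 [-0.    -0.002 -1.   ]]
0.022
scene (array([0.909, 0.38 , 0.859]), array([-0.306, -0.426, -0.852])) 382.1825696533257
top (array([0.539, 0.027, 1.006]), array([ 0.054, -0.02 , -0.998])) 399.02171616591914
curing_box s [363.5 163.8] 0.65 [ 0.431 -0.074  0.   ]
turntable t [296.5 243.5] 0.46 [0.487 0.06  0.083]
stop_key s [363.4 162.8] 0.56 [ 0.471 -0.037  0.075]
stop_key t [334.9 250.1] 0.88 [ 0.473 -0.029  0.075]
   tri [ 0.475 -0.03   0.085]
stop_key_top s [364.2 161.6] 0.75 [ 0.469 -0.037  0.078]
stop_key_top t [333.1 249. ] 0.52 [ 0.476 -0.024  0.078]
   tri [ 0.479 -0.025  0.098]
small_keys s [460.4 293.8] 0.64 [0.528 0.347 0.075]
small_keys t [295.5 244.3] 0.51 [0.485 0.063 0.075]
   tri [ 0.446  0.205 -0.151]
latch_pad_top s [346.1 143.8] 0.5 [ 0.473 -0.106  0.085]
latch_pad_top t [369.2 256.6] 0.53 [ 0.461 -0.107  0.085]
   tri [ 0.463 -0.112  0.071]
board_top s [459.3 295.2] 0.98 [0.506 0.345 0.022]
board_top t [179.6 231.4] 0.8 [0.507 0.349 0.022]
   tri [0.508 0.347 0.027]
turned_box_mid s [456.4 316.9] 0.85 [0.565 0.375 0.064]
turned_box_mid t [166.3 210.8] 0.85 [0.556 0.369 0.064]
   tri [0.557 0.375 0.045]
```

View pics/scene0.png

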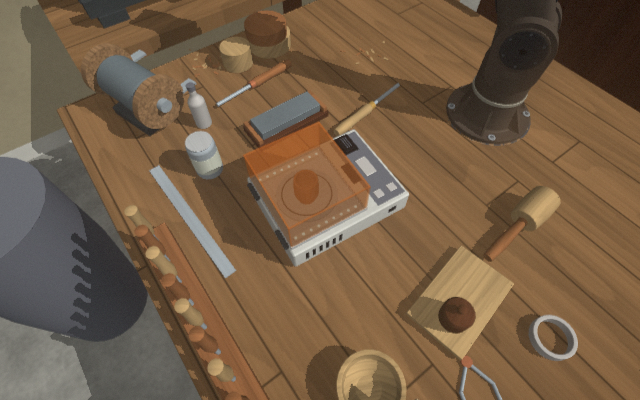

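View pics/top0.png

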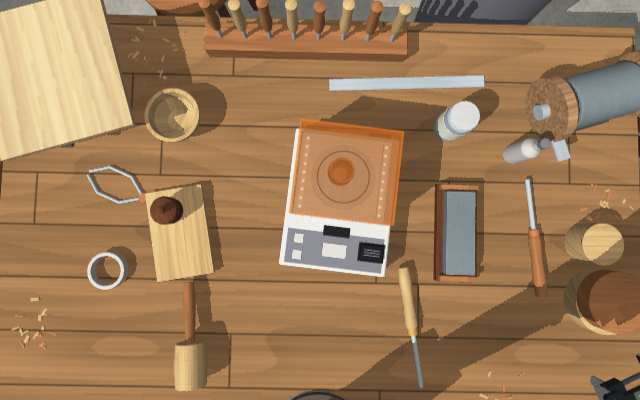

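Top view: the stop key is at about (334,251), the small keys are at (298,238) and (297,254), and the ribbed pad is at (371,253). The cup is under the hood at (341,171), the board is on the left with its centre at about (180,232), and the turned box is at (166,210). I'll zoom in to refine these.

```bash
python3 - <<'E'
import cv2,numpy as np
s=cv2.imread('pics/scene0.png')[125:215,325:415];t=cv2.imread('pics/top0.png')[215:285,270:400]
a=cv2.resize(s,(400,400),interpolation=cv2.INTER_CUBIC);b=cv2.resize(t,None,fx=400/130*1,fy=400/130,interpolation=cv2.INTER_CUBIC)
b=cv2.resize(t,(780,420)) [:, :]
a=cv2.resize(s[5:65],None,fx=3,fy=3)
o=np.zeros((600,800,3),np.uint8);o[:a.shape[0],:a.shape[1]]=a;o[180:600,:780]=b
cv2.imwrite('pics/z0.png',o)
E
python3 - <<'E'
from h import *
np.set_printoptions(precision=4,suppress=True)
p=read_camera('top')
k=onz(p,(334,251),.078);a=onz(p,(297.5,246),.078);l=onz(p,(371,253),.085)
print(k,a,l,np.linalg.norm((k-a)[:2]),np.linalg.norm((k-l)[:2]),np.arctan2(*(-(a-l)[:2]*[1,-1])),a-l)
for l in('curing_box','hood','cup_mid','board_top'): print(l,look_for(p,l)[:1])
E
```

```text
[ 0.4714 -0.0266  0.078 ] [0.4811 0.058  0.078 ] [ 0.4691 -0.1112  0.085 ] 0.08512015129563705 0.08463247168385472 -0.07073637296038462 [ 0.012   0.1692 -0.007 ]
curing_box [{'rect': [278.3, 119.5, 404.9, 275.8], 'score': 0.6}]
hood [{'rect': [287.0, 119.9, 405.6, 227.7], 'score': 0.69}]
cup_mid []
board_top [{'rect': [145.7, 183.4, 216.4, 281.2], 'score': 0.73}]
```

View pics/z0.png

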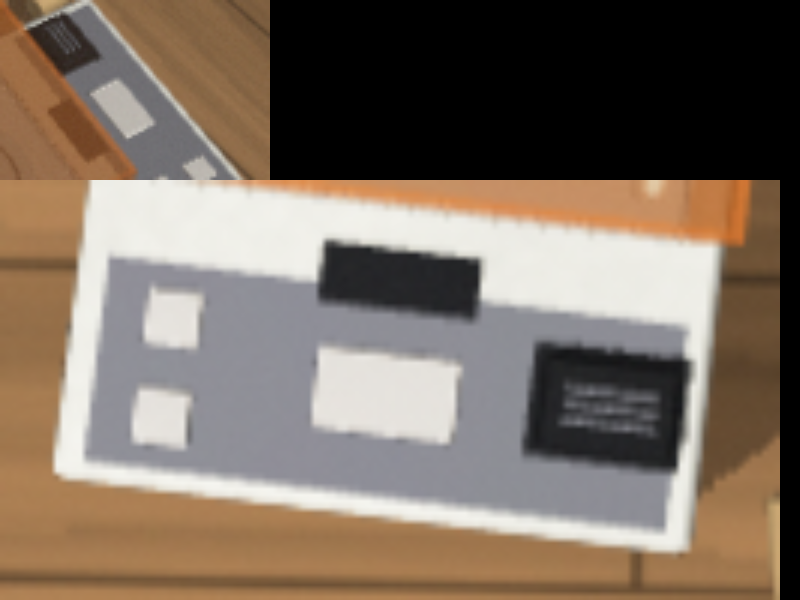

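Top-view crop: the stop key centre is at (334.5,250.8) and the small-key midpoint at (297.9,246.3). The pad centre is at (371.3,252.7). The distances between them come out at 85 mm, as specified. The key line gives a box yaw of about -0.115. I'll close the fingers and start moving toward the stop key.

Request:
play_rows:
  deltas: [0.1,-0.1,0,0,0,0.028,0.2,-0.2,0,0,0,0.056,0.3,-0.3,0,0,0,0.083,0.4,-0.4,0,0,0,0.111,0.5,-0.5,0,0,0,0.139,0.6,-0.6,0,0,0,0.167,0.7,-0.7,0,0,0,0.195,0.8,-0.8,0,0,0,0.222,0.9,-0.9,0,0,0,0.25,1,-1,0,0,0,0.278]
  fingers: 0
  grip_force: 20

```text
time: 2.18
ee_pos: [0.3146, -0.4315, 0.2488]
eef_rot: [0.0, 0.998, -0.059, 0.0]
wrist_force: [0.4, 0.3, -0.0]
opening: 0.0298
finger_force: 0.0
```

Request:
play_rows:
  deltas: [0.03,-0.1,0,0,0,0,0.06,-0.2,0,0,0,0,0.09,-0.3,0,0,0,0,0.12,-0.4,0,0,0,0,0.15,-0.5,0,0,0,0,0.18,-0.6,0,0,0,0,0.21,-0.7,0,0,0,0,0.24,-0.8,0,0,0,0,0.27,-0.9,0,0,0,0,0.28,-1,0,0,0,0]

```text
time: 3.02
ee_pos: [0.3544, -0.3351, 0.2487]
eef_rot: [0.0, 0.998, -0.057, 0.0]
wrist_force: [0.5, 0.1, 0.2]
opening: 0.0004
finger_force: 0.0
```

Request:
play_rows:
  deltas: [0.03,-0.1,0,0,0,0,0.06,-0.2,0,0,0,0,0.09,-0.3,0,0,0,0,0.12,-0.4,0,0,0,0,0.15,-0.5,0,0,0,0,0.18,-0.6,0,0,0,0,0.21,-0.7,0,0,0,0,0.24,-0.8,0,0,0,0,0.27,-0.9,0,0,0,0,0.28,-1,0,0,0,0]

```text
time: 3.85
ee_pos: [0.3937, -0.239, 0.2487]
eef_rot: [0.0, 0.998, -0.057, 0.0]
wrist_force: [-0.8, -0.1, 0.8]
opening: 0.0002
finger_force: 0.0
```

Request:
play_rows:
  deltas: [0.03,-0.1,0,0,0,0,0.06,-0.2,0,0,0,0,0.09,-0.3,0,0,0,0,0.12,-0.4,0,0,0,0,0.15,-0.5,0,0,0,0,0.18,-0.6,0,0,0,0,0.21,-0.7,0,0,0,0,0.24,-0.8,0,0,0,0,0.27,-0.9,0,0,0,0,0.28,-1,0,0,0,0]

```text
time: 4.68
ee_pos: [0.433, -0.1428, 0.2487]
eef_rot: [0.0, 0.998, -0.058, 0.0]
wrist_force: [0.7, -0.6, 0.5]
opening: 0.0005
finger_force: 0.0
```

Request:
play_rows:
  deltas: [0.03,-0.1,0,0,0,0,0.06,-0.2,0,0,0,0,0.09,-0.3,0,0,0,0,0.12,-0.4,0,0,0,0,0.15,-0.5,0,0,0,0,0.18,-0.6,0,0,0,0,0.21,-0.7,0,0,0,0,0.24,-0.8,0,0,0,0,0.26,-0.9,0,0,0,0,0.26,-1,0,0,0,0]

```text
time: 5.52
ee_pos: [0.4702, -0.0465, 0.2487]
eef_rot: [-0.0, 0.998, -0.058, 0.0]
wrist_force: [-0.1, -0.7, 0.3]
opening: 0.0004
finger_force: 0.0
```

Run:
```python
from h import *
np.set_printoptions(precision=4,suppress=True)
ps=[read_camera(n) for n in('scene','top')]
s=observe();R=q2R(s['eef_rot']);T=np.array(s['ee_pos']);print(T,R[:,0])
ks=[onz(ps[0],(366,166),.078),onz(ps[1],(334.2,250.5),.078)];pd=[onz(ps[0],(347,144.5),.085),onz(ps[1],(371,252.4),.085)]
print(ks,pd)
k=np.array([*np.mean(ks,0)[:2],.078]);print('shift to key',R.T@(k-T))
for x in ('hood_front','turntable','cup_mid'):
  for p in ps:
    r=tip_of(p,x); print(x,[(np.round(i['uv']),round(i['score'],2)) for i in r[:2]])
```

```text
[ 0.4699 -0.0454  0.2487] [ 0.9937 -0.1124 -0.0001]
[array([ 0.4742, -0.0232,  0.078 ]), array([ 0.4725, -0.027 ,  0.078 ])] [array([ 0.473, -0.103,  0.085]), array([ 0.4705, -0.1112,  0.085 ])]
shift to key [ 0.0011 -0.0204  0.1707]
hood_front []
hood_front [(array([339., 220.]), 0.85)]
turntable []
turntable []
cup_mid []
cup_mid []
```

Request:
play_rows:
  deltas: [0.01,-0.1,0.1,0,0,0,0.01,-0.2,0.2,0,0,0,0.02,-0.2,0.3,0,0,0,0.02,-0.2,0.4,0,0,0,0.02,-0.2,0.5,0,0,0,0.02,-0.2,0.6,0,0,0,0.02,-0.2,0.7,0,0,0,0.02,-0.2,0.8,0,0,0,0.02,-0.2,0.9,0,0,0,0.02,-0.2,1,0,0,0]

```text
time: 6.75
ee_pos: [0.4739, -0.028, 0.1477]
eef_rot: [0.0, 0.998, -0.058, -0.0]
wrist_force: [0.2, 0.7, 0.2]
opening: 0.0005
finger_force: 0.0
```

Request:
play_rows:
  deltas: [0,0,0.1,0,0,0,0,0,0.2,0,0,0,0,0,0.28,0,0,0,0,0,0.34,0,0,0,0,0,0.38,0,0,0,0,0,0.41,0,0,0,0,0,0.43,0,0,0,0,0,0.44,0,0,0,0,0,0.45,0,0,0,0,0,0.45,0,0,0]

```text
time: 7.58
ee_pos: [0.4741, -0.0279, 0.1038]
eef_rot: [0.0, 0.998, -0.058, 0.0]
wrist_force: [-0.4, 0.1, -0.0]
opening: 0.0003
finger_force: 0.0
```

Request:
play_rows:
  deltas: [0,0,0.01,0,0,0,0,0,0.02,0,0,0,0,0,0.03,0,0,0,0,0,0.035,0,0,0,0,0,0.04,0,0,0,0,0,0.044,0,0,0,0,0,0.046,0,0,0,0,0,0.048,0,0,0,0,0,0.05,0,0,0,0,0,0.05,0,0,0]

```text
time: 8.42
ee_pos: [0.4741, -0.0279, 0.0989]
eef_rot: [0.0, 0.998, -0.058, 0.0]
wrist_force: [-2.2, -0.3, 5.2]
opening: 0.0006
finger_force: 2.8
```

Request:
play_rows:
  deltas: [0,0,0.002,0,0,0,0,0,0.004,0,0,0,0,0,0.005,0,0,0,0,0,0.006,0,0,0,0,0,0.006,0,0,0,0,0,0.006,0,0,0,0,0,0.006,0,0,0,0,0,0.006,0,0,0,0,0,0.006,0,0,0,0,0,0.006,0,0,0]

```text
time: 9.25
ee_pos: [0.4741, -0.0279, 0.0987]
eef_rot: [0.0, 0.998, -0.058, 0.0]
wrist_force: [-3.6, -0.4, 12.1]
opening: 0.0004
finger_force: 6.3
```

Request:
play_rows:
  deltas: [0,0,-0.1,0,0,0,0,0,-0.2,0,0,0,0,0,-0.3,0,0,0,0.01,0.15,-0.3,0,0,0,0.02,0.3,-0.3,0,0,0,0.04,0.45,-0.3,0,0,0,0.05,0.6,-0.3,0,0,0,0.06,0.75,-0.3,0,0,0,0.06,0.81,-0.3,0,0,0,0.06,0.81,-0.3,0,0,0]

```text
time: 10.08
ee_pos: [0.4706, -0.1105, 0.1287]
eef_rot: [0.0, 0.998, -0.059, 0.0]
wrist_force: [0.4, -0.5, -0.3]
opening: 0.0004
finger_force: 0.0
```

Request:
play_rows:
  deltas: [0,0,0.04,0,0,0,0,0,0.08,0,0,0,0,0,0.12,0,0,0,0,0,0.16,0,0,0,0,0,0.19,0,0,0,0,0,0.21,0,0,0,0,0,0.225,0,0,0,0,0,0.235,0,0,0,0,0,0.24,0,0,0,0,0,0.24,0,0,0]

```text
time: 10.92
ee_pos: [0.4706, -0.1088, 0.1041]
eef_rot: [-0.0, 0.998, -0.058, 0.0]
wrist_force: [-0.0, 1.3, 1.0]
opening: 0.0006
finger_force: 1.0
```

Request:
play_rows:
  deltas: [0,0,0.01,0,0,0,0,0,0.02,0,0,0,0,0,0.03,0,0,0,0,0,0.035,0,0,0,0,0,0.04,0,0,0,0,0,0.045,0,0,0,0,0,0.05,0,0,0,0,0,0.05,0,0,0,0,0,0.05,0,0,0,0,0,0.05,0,0,0]

```text
time: 11.75
ee_pos: [0.4708, -0.109, 0.0994]
eef_rot: [0.0, 0.998, -0.058, 0.0]
wrist_force: [-2.0, 3.0, 8.4]
opening: 0.0005
finger_force: 3.9
```

Run:
```python
from h import *
p=read_camera('scene');cv2.imwrite('pics/s1.png',p['image'][60:300,200:520])
```

```text
(no output)
```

View pics/s1.png

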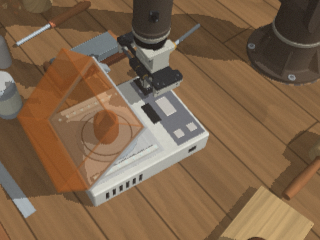

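The hood is rising; the tool is still on the pad and clear of it. I'll retract straight up and open the fingers.

Request:
play_rows:
  deltas: [0,0,-0.1,0,0,0,0,0,-0.2,0,0,0,0,0,-0.3,0,0,0,0,0,-0.4,0,0,0,0,0,-0.5,0,0,0,0,0,-0.6,0,0,0,0,0,-0.7,0,0,0,0,0,-0.8,0,0,0,0,0,-0.9,0,0,0,0,0,-1,0,0,0]
  fingers: 1

```text
time: 12.63
ee_pos: [0.4706, -0.109, 0.2002]
eef_rot: [0.0, 0.998, -0.058, 0.0]
wrist_force: [-0.2, 0.1, 0.5]
opening: 0.0627
finger_force: 0.0
```

Request:
play_rows:
  deltas: [0,0,-0.1,0,0,0,0,0,-0.2,0,0,0,0,0,-0.3,0,0,0,0,0,-0.4,0,0,0,0,0,-0.4,0,0,0,0,0,-0.4,0,0,0,0,0,-0.4,0,0,0,0,0,-0.4,0,0,0,0,0,-0.4,0,0,0,0,0,-0.4,0,0,0]

```text
time: 13.47
ee_pos: [0.4704, -0.109, 0.2387]
eef_rot: [-0.0, 0.998, -0.058, -0.0]
wrist_force: [0.4, 0.1, 0.5]
opening: 0.0918
finger_force: 0.0
```

Run:
```python
from h import *
np.set_printoptions(precision=4,suppress=True)
ps=[read_camera(n) for n in('scene','top')]
cv2.imwrite('pics/st2.png',np.vstack([ps[0]['image'][50:300,150:550],ps[1]['image'][30:300,130:530]]))
s=observe();print(s['ee_pos'],s['wrist_force'])
for l,z in dict(turntable=.083,cup_mid=.121,board_top=.022,turned_box_mid=.0635).items():
    uv=[]
    for n,p in zip(('s','t'),ps):
        for r in tip_of(p,l)[:1]: uv.append(r['uv']);print(l,n,np.round(r['uv'],1),round(r['score'],2),onz(p,r['uv'],z))
        for r in look_for(p,l)[:1]: print('  rect',np.round(r['rect'],1),round(r['score'],2))
    if len(uv)==2: print('   tri',tri(ps,uv))
```

```text
[ 0.4705 -0.109   0.2389] [0.7017 0.154  0.0599]
turntable s [305.2 191.5] 0.62 [ 0.6445 -0.0493  0.083 ]
  rect [183.6 125.2 407.1 273.1] 0.74
turntable t [341.3 172.9] 0.67 [ 0.6526 -0.0399  0.083 ]
  rect [278.5  47.5 423.4 272.9] 0.56
   tri [ 0.6506 -0.0388  0.1014]
cup_mid s [306.3 188.8] 0.87 [ 0.6512 -0.0328  0.121 ]
  rect [293.2 171.8 319.3 201.1] 0.86
cup_mid t [342.1 174.1] 0.78 [ 0.6452 -0.039   0.121 ]
  rect [327.  158.9 356.4 186.3] 0.67
   tri [ 0.6467 -0.0399  0.1083]
board_top s [460.5 294.9] 0.85 [0.5037 0.3465 0.022 ]
  rect [403.4 242.8 519.3 359.4] 0.6
board_top t [177.4 231. ] 0.58 [0.5079 0.3546 0.022 ]
  rect [144.  183.8 216.3 281.3] 0.58
   tri [0.5094 0.3484 0.0365]
turned_box_mid s [457.5 314. ] 0.62 [0.5587 0.372  0.0635]
  rect [438.3 298.7 477.6 332.8] 0.89
turned_box_mid t [166.4 209.1] 0.81 [0.56   0.3688 0.0635]
  rect [150.6 195.8 182.5 226.4] 0.56
   tri [0.5591 0.3708 0.0618]
```

View pics/st2.png

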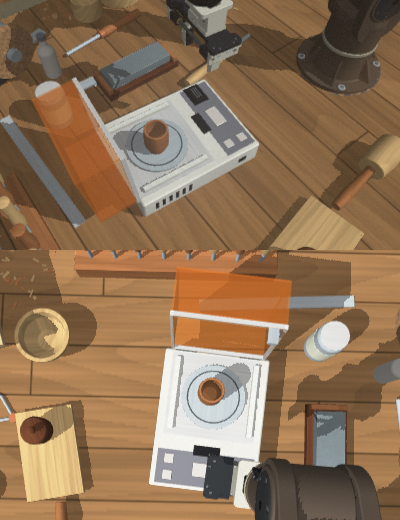

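The hood is upright at the back and the cup is free on the turntable; its rim shows at about (341,171) in the top view. I'll move over the cup.

Request:
play_rows:
  deltas: [0.1,-0.05,0,0,0,0,0.2,-0.1,0,0,0,0,0.3,-0.15,0,0,0,0,0.4,-0.2,0,0,0,0,0.5,-0.25,0,0,0,0,0.6,-0.3,0,0,0,0,0.7,-0.35,0,0,0,0,0.8,-0.4,0,0,0,0,0.9,-0.45,0,0,0,0,0.95,-0.5,0,0,0,0]

```text
time: 15.2
ee_pos: [0.5723, -0.0699, 0.239]
eef_rot: [-0.0, 0.998, -0.058, 0.0]
wrist_force: [0.5, 0.4, -0.3]
opening: 0.092
finger_force: 0.0
```

Request:
play_rows:
  deltas: [0.1,-0.05,0,0,0,0,0.2,-0.1,0,0,0,0,0.3,-0.15,0,0,0,0,0.4,-0.2,0,0,0,0,0.5,-0.25,0,0,0,0,0.6,-0.3,0,0,0,0,0.67,-0.35,0,0,0,0,0.71,-0.4,0,0,0,0,0.73,-0.42,0,0,0,0,0.73,-0.42,0,0,0,0]

```text
time: 16.03
ee_pos: [0.6483, -0.036, 0.239]
eef_rot: [-0.0, 0.998, -0.057, -0.0]
wrist_force: [-0.8, -0.3, -0.0]
opening: 0.0918
finger_force: 0.0
```

Run:
```python
from h import *
np.set_printoptions(precision=4,suppress=True)
p=read_camera('top');q=read_camera('scene')
s=observe();T=np.array(s['ee_pos']);R=q2R(s['eef_rot']);print(T,R[:,0])
print('rim px',onz(p,(341,171),.159), 'rectmid', onz(p,(341.7,172.6),.14))
for r in tip_of(q,'cup_mid')[:1]: print(r)
c=np.array([.648,-.037,.134]);print(R.T@(c-T))
cv2.imwrite('pics/s3.png',cv2.resize(q['image'][110:230,220:400],None,fx=4,fy=4))
```

```text
[ 0.6478 -0.0371  0.2391] [ 0.9934 -0.115  -0.0003]
rim px [ 0.6473 -0.0338  0.159 ] rectmid [ 0.6462 -0.0367  0.14  ]
{'uv': [305.9, 187.8], 'score': 0.97}
[ 0.0002 -0.0001  0.1051]
```

View pics/s3.png

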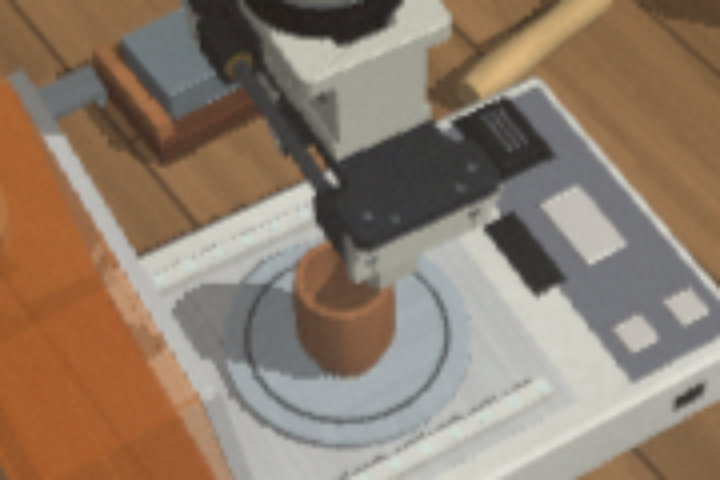

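The gripper is above the cup, centred to within about 3 mm and clear of the hood. I'll descend 105 mm and grip gently.

Request:
play_rows:
  deltas: [0,-0.01,0.1,0,0,0,0,-0.01,0.2,0,0,0,0,-0.01,0.3,0,0,0,0,-0.01,0.4,0,0,0,0,-0.01,0.5,0,0,0,0,-0.01,0.6,0,0,0,0,-0.01,0.7,0,0,0,0,-0.01,0.8,0,0,0,0,-0.01,0.9,0,0,0,0,-0.01,1,0,0,0]

```text
time: 17.02
ee_pos: [0.6482, -0.0359, 0.1381]
eef_rot: [0.0, 0.998, -0.058, -0.0]
wrist_force: [0.5, 0.8, 0.5]
opening: 0.0915
finger_force: 0.0
```

Request:
play_rows:
  deltas: [0,0,0.03,0,0,0,0,0,0.05,0,0,0,0,0,0.05,0,0,0,0,0,0.05,0,0,0,0,0,0.05,0,0,0,0,0,0.05,0,0,0,0,0,0.05,0,0,0,0,0,0.05,0,0,0,0,0,0.05,0,0,0,0,0,0.05,0,0,0]
  fingers: 0
  grip_force: 10

```text
time: 17.85
ee_pos: [0.6486, -0.0359, 0.1347]
eef_rot: [-0.0, 0.998, -0.058, 0.0]
wrist_force: [-0.8, 0.4, 5.5]
opening: 0.0569
finger_force: 10.1
```

Request:
play_rows:
  deltas: [0,0,0,0,0,0,0,0,0,0,0,0,0,0,0,0,0,0,0,0,-0.02,0,0,0,0,0,-0.05,0,0,0,0,0,-0.1,0,0,0,0,0,-0.15,0,0,0,0,0,-0.2,0,0,0,0,0,-0.25,0,0,0,0,0,-0.3,0,0,0]

```text
time: 18.68
ee_pos: [0.6483, -0.0359, 0.1648]
eef_rot: [0.0, 0.998, -0.058, 0.0]
wrist_force: [0.1, 1.3, -1.4]
opening: 0.0571
finger_force: 10.0
```

Request:
play_rows:
  deltas: [0,0,-0.1,0,0,0,0,0,-0.2,0,0,0,-0.05,-0.1,-0.3,0,0,0,-0.1,-0.2,-0.4,0,0,0,-0.2,-0.3,-0.5,0,0,0,-0.25,-0.4,-0.5,0,0,0,-0.3,-0.5,-0.5,0,0,0,-0.4,-0.6,-0.5,0,0,0,-0.45,-0.7,-0.5,0,0,0,-0.5,-0.8,-0.5,0,0,0]

```text
time: 19.52
ee_pos: [0.6066, 0.0505, 0.2136]
eef_rot: [0.0, 0.998, -0.057, -0.001]
wrist_force: [-0.8, -0.6, -1.9]
opening: 0.0573
finger_force: 10.0
```

Request:
play_rows:
  deltas: [-0.06,-0.1,0,0,0,0,-0.12,-0.2,0,0,0,0,-0.18,-0.3,0,0,0,0,-0.24,-0.4,0,0,0,0,-0.3,-0.5,0,0,0,0,-0.36,-0.6,0,0,0,0,-0.42,-0.7,0,0,0,0,-0.48,-0.8,0,0,0,0,-0.54,-0.9,0,0,0,0,-0.6,-1,0,0,0,0]

```text
time: 20.35
ee_pos: [0.5592, 0.1566, 0.2141]
eef_rot: [0.0, 0.998, -0.058, 0.0]
wrist_force: [-0.1, -0.4, -1.5]
opening: 0.0571
finger_force: 10.0
```

Request:
play_rows:
  deltas: [-0.06,-0.1,0,0,0,0,-0.12,-0.2,0,0,0,0,-0.18,-0.3,0,0,0,0,-0.24,-0.4,0,0,0,0,-0.3,-0.5,0,0,0,0,-0.36,-0.6,0,0,0,0,-0.42,-0.7,0,0,0,0,-0.48,-0.8,0,0,0,0,-0.54,-0.9,0,0,0,0,-0.6,-1,0,0,0,0]

```text
time: 21.18
ee_pos: [0.5111, 0.2628, 0.2141]
eef_rot: [0.0, 0.998, -0.058, 0.0]
wrist_force: [0.9, 0.1, -1.2]
opening: 0.057
finger_force: 10.0
```

Request:
play_rows:
  deltas: [-0.06,-0.1,0,0,0,0,-0.12,-0.2,0,0,0,0,-0.18,-0.3,0,0,0,0,-0.24,-0.4,0,0,0,0,-0.3,-0.5,0,0,0,0,-0.36,-0.55,0,0,0,0,-0.42,-0.6,0,0,0,0,-0.48,-0.65,0,0,0,0,-0.54,-0.7,0,0,0,0,-0.6,-0.7,0,0,0,0]

```text
time: 22.02
ee_pos: [0.4594, 0.3392, 0.2141]
eef_rot: [-0.0, 0.998, -0.057, 0.0]
wrist_force: [-0.0, -0.2, -1.9]
opening: 0.0566
finger_force: 10.0
```

Run:
```python
from h import *
np.set_printoptions(precision=4,suppress=True)
p=read_camera('top');q=read_camera('scene')
s=observe();T=np.array(s['ee_pos']);R=q2R(s['eef_rot']);print(T,R[:,0],s['opening'],s['wrist_force'])
t0=cv2.imread('pics/top0.png')
c=[onz(p,u,.022) for u in((146,193),(200,185),(213,271),(158,281))];print(c,np.mean(c,0))
print('to target',R.T@(np.array([.456,.344,.0735])-T))
o=np.zeros((600,640,3),np.uint8);o[:300]=cv2.resize(q['image'][200:350,340:640],(600,300))[:, :].copy() if 0 else np.pad(cv2.resize(q['image'][200:350,340:640],(600,300)),((0,0),(0,40),(0,0)))
o[300:]=np.pad(cv2.resize(p['image'][150:300,100:400],(600,300)),((0,0),(0,40),(0,0)));cv2.imwrite('pics/p4.png',o)
```

```text
[0.4588 0.3385 0.2142] [ 0.9935 -0.1138 -0.0005] 0.05693873397733257 [-0.4675 -0.749  -1.5179]
[array([0.5994, 0.4357, 0.022 ]), array([0.6221, 0.304 , 0.022 ]), array([0.4128, 0.264 , 0.022 ]), array([0.386 , 0.3963, 0.022 ])] [0.5051 0.35   0.022 ]
to target [-0.0034 -0.0052  0.1407]
```

View pics/p4.png

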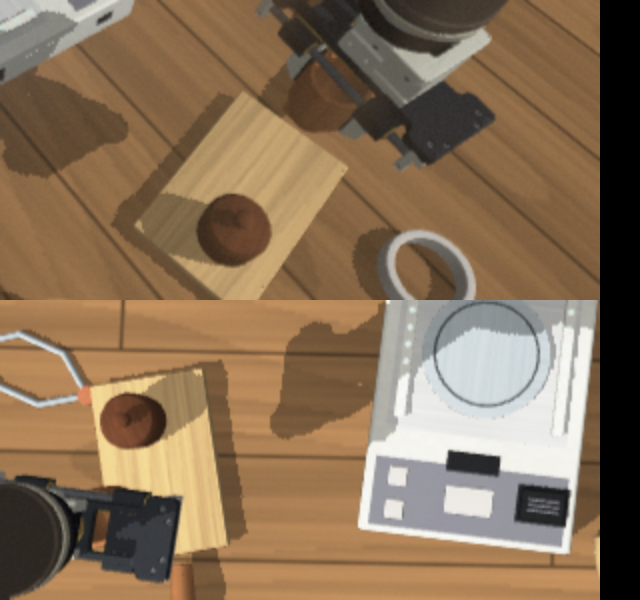

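The board corners give its centre at (0.505, 0.350) with a yaw of about 0.19, so the free-half spot is (0.454, 0.340). The gripped cup hangs over it. I'll lower it.

Request:
play_rows:
  deltas: [-0.02,-0.01,0.1,0,0,0,-0.04,-0.02,0.2,0,0,0,-0.05,-0.02,0.3,0,0,0,-0.05,-0.02,0.4,0,0,0,-0.05,-0.02,0.5,0,0,0,-0.05,-0.02,0.6,0,0,0,-0.05,-0.02,0.7,0,0,0,-0.05,-0.02,0.8,0,0,0,-0.05,-0.02,0.9,0,0,0,-0.05,-0.02,1,0,0,0]

```text
time: 22.95
ee_pos: [0.4553, 0.3407, 0.113]
eef_rot: [0.0, 0.998, -0.058, -0.0]
wrist_force: [1.0, 0.2, -1.1]
opening: 0.0569
finger_force: 10.0
```

Request:
play_rows:
  deltas: [0,0,0.08,0,0,0,0,0,0.15,0,0,0,0,0,0.2,0,0,0,0,0,0.25,0,0,0,0,0,0.28,0,0,0,0,0,0.31,0,0,0,0,0,0.33,0,0,0,0,0,0.35,0,0,0,0,0,0.36,0,0,0,0,0,0.36,0,0,0]

```text
time: 23.78
ee_pos: [0.4553, 0.3407, 0.078]
eef_rot: [0.0, 0.998, -0.058, -0.0]
wrist_force: [-0.3, -0.1, -0.8]
opening: 0.0569
finger_force: 10.0
```

Request:
play_rows:
  deltas: [0,0,0.004,0,0,0,0,0,0.008,0,0,0,0,0,0.012,0,0,0,0,0,0.016,0,0,0,0,0,0.02,0,0,0,0,0,0.024,0,0,0,0,0,0.028,0,0,0,0,0,0.032,0,0,0,0,0,0.036,0,0,0,0,0,0.036,0,0,0]

```text
time: 24.62
ee_pos: [0.4553, 0.3407, 0.0744]
eef_rot: [0.0, 0.998, -0.058, -0.0]
wrist_force: [-0.4, 0.7, -0.4]
opening: 0.0572
finger_force: 10.0
```

Request:
play_rows:
  deltas: [0,0,0.002,0,0,0,0,0,0.004,0,0,0,0,0,0.006,0,0,0,0,0,0.008,0,0,0,0,0,0.01,0,0,0,0,0,0.012,0,0,0,0,0,0.012,0,0,0,0,0,0.012,0,0,0,0,0,0.012,0,0,0,0,0,0.012,0,0,0]

```text
time: 25.45
ee_pos: [0.4553, 0.3408, 0.0736]
eef_rot: [-0.0, 0.998, -0.058, 0.0]
wrist_force: [-1.6, -1.3, 6.1]
opening: 0.0571
finger_force: 10.1
```

Contact on the board reads about 6 N, so the cup is standing. I'll release, open fully and rise straight up.

Request:
play_rows:
  deltas: [0,0,-0.004,0,0,0,0,0,-0.005,0,0,0,0,0,-0.005,0,0,0,0,0,-0.005,0,0,0,0,0,-0.005,0,0,0,0,0,-0.005,0,0,0,0,0,-0.005,0,0,0,0,0,-0.005,0,0,0,0,0,-0.005,0,0,0,0,0,-0.005,0,0,0]
  fingers: 1

```text
time: 26.28
ee_pos: [0.4553, 0.3407, 0.0738]
eef_rot: [0.0, 0.998, -0.058, -0.0]
wrist_force: [0.1, 0.5, -0.2]
opening: 0.0924
finger_force: 0.0
```

Request:
play_rows:
  deltas: [0,0,-0.05,0,0,0,0,0,-0.1,0,0,0,0,0,-0.2,0,0,0,0,0,-0.3,0,0,0,0,0,-0.4,0,0,0,0,0,-0.5,0,0,0,0,0,-0.6,0,0,0,0,0,-0.7,0,0,0,0,0,-0.8,0,0,0,0,0,-0.9,0,0,0]

```text
time: 27.12
ee_pos: [0.4552, 0.3407, 0.1649]
eef_rot: [-0.0, 0.998, -0.058, 0.0]
wrist_force: [-1.5, 0.8, 0.3]
opening: 0.0918
finger_force: 0.0
```

Request:
play_rows:
  deltas: [-0.1,0,-0.1,0,0,0,-0.2,0,-0.2,0,0,0,-0.3,0,-0.3,0,0,0,-0.4,0,-0.4,0,0,0,-0.5,0,-0.5,0,0,0,-0.6,0,-0.6,0,0,0,-0.7,0,-0.7,0,0,0,-0.7,0,-0.7,0,0,0,-0.7,0,-0.7,0,0,0,-0.7,0,-0.7,0,0,0]

```text
time: 27.95
ee_pos: [0.386, 0.3485, 0.2336]
eef_rot: [0.0, 0.998, -0.058, 0.0]
wrist_force: [0.7, 0.1, -0.9]
opening: 0.0916
finger_force: 0.0
```

Run:
```python
from h import *
np.set_printoptions(precision=4,suppress=True)
p=read_camera('top');q=read_camera('scene')
for l in('cup_mid','turned_box_mid'):
  for c in(p,q):
    for r in tip_of(c,l)[:1]: print(l,r['score'],onz(c,r['uv'],.06))
cv2.imwrite('pics/p5.png',np.hstack([cv2.resize(q['image'][60:380,200:600],(400,320)),p['image'][40:360,100:460]]))
```

```text
cup_mid 0.87 [0.4591 0.3421 0.06  ]
cup_mid 0.73 [0.4592 0.3355 0.06  ]
turned_box_mid 0.92 [0.557 0.368 0.06 ]
turned_box_mid 0.64 [0.5593 0.3742 0.06  ]
```

View pics/p5.png

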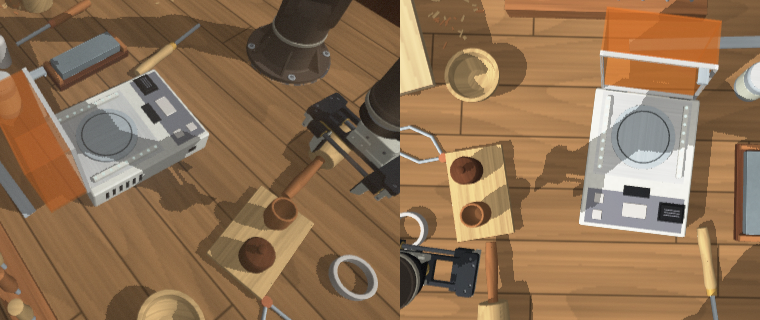

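The cup stands upright on the board's free half, the turned box hasn't moved, the hood is open and the robot touches nothing. I'll hand in the job.

```bash
python3 -c "
from cell import *
print(job_done())"
```

```text
the job is handed in; nothing more can be done
None
```

I pressed the stop key (about 12 N), released the hood so it opened fully by itself, and stood the cup upright on the drying board beside the turned box, which did not move. The job was handed in at about 28 s; the hand-in returned no verdict, and I did not separately confirm that the key switched.

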